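# Shut the marked air valve in the bench service channel

### The job

Shut off the air at the red-marked valve in the bench's service channel: with the fingertips push the cover all the way aside to its stop, away from the side where the red-collared pipe is, so that the red handle is uncovered, then push the red handle fully shut, across its pipe. Only push, do not lift the cover; leave it aside, leave the grey valve open and do not disturb the other things on the bench.

Things in the scene. Friction and masses are not known exactly. Their poses are not given: they have to be found in the camera images.
- channel: grey steel service channel fixed to the bench, 142 (x) x 564 (y) x 56 mm tall. Origin under its centre; y axis along its length. Aluminium guide rails (5 mm thick, at x = +-68.5 mm) and end stops rise to 67 mm. Two valves sit in its open middle part, at y about +55 and -55 mm; which is which varies. The wings beyond are closed on top
- opening (a point): centre of the channel's open middle part, at the height of its rim, 56 mm above the bench. The opening reaches 57 mm either way along the channel's x and 122 mm either way along its y; its floor is 4 mm above the bench
- cover (a joint): aluminium sliding cover's position along the channel's y axis: 0 when it is centred and hides both valves; it slides either way to a stop at +0.150 m and -0.150 m over the wings, needs about 2 to 4 N and stays where it is left. The panel is 126 (x) x 250 (y) x 5 mm, its top 63 mm above the bench
- cover_fin (a point): middle of the top edge of the upright black push fin in the middle of the cover, 90 mm above the bench; the fin is 60 mm long along the channel's x, 10 mm thick along its y and rises 27 mm above the panel. A foot strip 26 mm wide, 3 mm high runs along its base: keep fingertips 68 mm or more above the bench
- cover_panel (a joint): how far the cover panel has been lifted off its runners: 0 at rest, up to 0.05 m. It is not latched, it weighs about 0.4 kg, and it must stay down
- red_valve: the marked valve: brass quarter-turn valve fixed in the channel, its axes parallel to the channel's. Origin on the bench directly below the handle's pivot, which is upright. Its pipe (16 mm thick, top 26 mm above the bench) runs along x through both channel walls, from x = -122 to +74 mm, with a red collar (34 mm dia) outside each wall, seen even under a closed cover
- red_handle (a joint): angle of the red handle: 0 = fully open, pointing along the valve's -x, parallel to the pipe; pi/2 (1.571) = fully shut, at its stop, pointing along the valve's +y, across the pipe. It turns clockwise seen from above and stays where it is left; pushing it 40 mm from the pivot takes about 3 N
- red_tip (a point): top of the free end of the red handle, 52 mm from the pivot and 53 mm above the bench. The handle is a straight red bar 14 mm wide, from 37 to 53 mm above the bench, reaching from the pivot to this point (pivot hub 22 mm dia)
- grey_valve: the other valve: brass quarter-turn valve fixed in the channel, its axes parallel to the channel's. Origin on the bench directly below the handle's pivot, which is upright. Its pipe (16 mm thick, top 26 mm above the bench) runs along x through both channel walls, from x = -122 to +74 mm, with a grey collar (34 mm dia) outside each wall, seen even under a closed cover
- grey_handle (a joint): angle of the grey handle: 0 = fully open, pointing along the valve's -x, parallel to the pipe; pi/2 (1.571) = fully shut, at its stop, pointing along the valve's +y, across the pipe. It turns clockwise seen from above and stays where it is left; pushing it 40 mm from the pivot takes about 3 N
- grey_tip (a point): top of the free end of the grey handle, 52 mm from the pivot and 53 mm above the bench. The handle is a straight grey bar 14 mm wide, from 37 to 53 mm above the bench, reaching from the pivot to this point (pivot hub 22 mm dia)
- flux_bottle: small yellow bottle with white cap, 38 dia x 85 mm tall, loose; origin under its centre
- solder_spool: steel-grey reel standing on its end, 54 dia x 38 mm tall, loose; origin under its centre
- spray_can: green spray can, 52 dia x 155 mm tall, loose; origin under its centre
- screwdriver: orange-handled screwdriver about 150 mm long lying on the bench, loose; its x axis runs from handle to tip
- multimeter: grey hand meter lying flat, 140 x 72 x 32 mm, loose; origin under its centre, long side along its x axis
- parts_tray: black four-compartment tray, 110 x 80 x 28 mm, loose; origin under its centre
- swab_jar: amber jar, 52 dia x 60 mm tall, loose; origin under its centre
There are look-alikes about, which are no part of the job. Leave any orange look-alike of the grey_valve alone.

How it is judged:
By the outcome, as a careful person would: the job done as asked, in the order asked, and still so for the second after the job is handed in, with the robot touching nothing.
It also fails if it takes over 45 s, if anything falls off the work surface, if the arm or the gripper's body presses on something with over 40 N, if the wrist force passes 120 N, or if a joint passes its speed limit or range.

### The arm

A 6-joint arm with a two-finger parallel gripper is mounted at the origin on the work surface. World frame = base frame: x ahead of the robot, y to its left, z up, the work surface at z = 0. Lengths are in mm, angles in rad, forces in N, time in s.
With the tool pointing down it reaches from about 350 to 875 mm from the base axis. Payload 4.2 kg.
Tool frame: the origin (TCP) lies at the very end of the fingers, on their centre line; the grasp point (between the pads) lies arm.grip_depth behind it (arm.grip_depth is the distance from the TCP to the grasp point, in mm); x points along the fingers, y is the direction in which the jaws open and shut, and the axes are right-handed (so a half turn about x gives the same grasp; the last joint's range is limited). The gripper opens to 85 mm and grips with 20 to 120 N. Pads are 22 mm wide; open, the fingers measure 114 mm over their backs; the gripper's body (76 mm by 85 mm) begins 54 mm behind the grasp point. The pads swing forward as they close: fully open they stand 13 mm farther back than shut.
Start: joints at [1.43, 0.385, 0.008, 0, -1.194, -0.259], TCP at [243.238, 575.703, 231.312] pointing down, gripper open.
Joint ranges: [-3.14, 3.14], [-1.21, 2.06], [-1.07, 1.41], [-3.16, 2.05], [-2.99, -0.16], [-3.1, 3.1]. Speed limits (rad/s): [2.79, 2.79, 3.14, 3.14, 3.14, 3.14].

### API

Orientations are given as a unit quaternion [x, y, z, w].
In Python, from bench import arm, get_image, models gives the robot as it stands.
- The arm moves only by the tool arm_command, never from a script. Its argument "rows" is a list of rows, each an object of numbers: "dx", "dy", "dz": the shift along the tool's x, y, z in m; "wx", "wy", "wz": the turn, a rotation vector about the tool's x, y, z in degrees; "gripper": the closure, from -1 (fully open) to 1 (shut). A call has exactly 8 rows; each row is the pose to reach, as a shift and turn from the pose measured when the call began, along the tool's axes at that moment; what a row does not reach only later rows make up. A row lasts 1/10 s, in which the tool goes at most 50 mm and 8.59 degrees, less where a joint would pass 70% of its speed; a pose out of reach is approached as far as the arm can. A call with a gripper value outside its range is refused whole. The fingers move at their own pace and stop on an object; the grip force is fixed at half the most. Time passes only in rows, so rows that repeat a pose let the fingers close, or fill a call up. It gives the time, the measured TCP pose, the force and the opening at its end, in the units of the state.
- arm.read_state(): the state, without advancing time (a new reading comes with each control period).
- get_image(name): name is "side" or "top" or "wrist"; returns a dict with "img" (420x560x3 uint8, red, green, blue), "K" (3x3 intrinsics, pixels), "k1" (the pictures are not rectified: a ray, as slopes to the right and down, at radius r is drawn at 1 + k1 r^2 times it, then the intrinsics apply), "rvec" (rotation vector, rad) and "tvec" (3), from world to camera coordinates, as OpenCV has them; the wrist camera has in their place "T_tool_cam" (4x4, takes a point from camera to tool coordinates, whose origin is the TCP and whose axes are the tool frame's). Camera axes: x right, y down, z forward; pixel columns grow to the right and rows downward; lengths in mm; the calibration is good to about 2 mm. A picture is of the moment at which its call begins: read the wrist's pose just before it. There is no depth.
- arm.job_done(): hands the job in, once; it reports no verdict.
Trained networks look in the newest picture that a camera, given by its name, has taken for a name from the list of things; names that differ only in an ending like _2 or _b are one class to them, and where a whole thing is asked for, a point or a joint stands for the part that bears it (a point fixed in the world has none). Each returns a list of dicts, best first, with "conf" (0 to 1); they miss things now and then, are a little off and sometimes report something else, mostly with a low value. They report only what shows in the picture. A call takes as long as a camera call. They do not tell look-alikes from the thing itself.
- models.cut_out(camera, query): "mask" (420x560 bool, what is visible of it) and "extent" ([left, top, right, bottom] in pixels, round what is visible of it).
The state is a dict: "clock": time; "joints": joint angles; "joint_vel": joint speeds; "joint_efforts": joint torques, N m; "position": TCP position; "ee_rot": TCP orientation; "contact_force": force on the tool from outside, world axes, zero at the start; "wrist_torque": the same for the moment, N m; "gripper_width": finger opening in mm.
Only numpy, scipy, OpenCV 4.12 (cv2) and the standard library are available. Lean on these libraries where they do the work, as an engineer would, in place of code of your own. Each camera call takes 0.05 s, during which the arm holds its last target.

## Working session

There is one attempt and no reset: what is moved stays moved. The work goes in short steps, Python scripts to look and compute and a tool call to move; the robot and the scene stay as the last step left them, time stands still between calls to the robot, and variables do not carry over. Pictures are saved under pics/ and viewed, and the job is handed in when it is done.

Besides the shell and the picture viewer there is one more tool, called after "Emit:" as name([rows], argument=value, ...), one row to a line, values as JSON. arm_command: Moves the arm, as the interface text tells. Its arguments: {"type":"object","properties":{"rows":{"type":"array"}},"required":["rows"]}

```bash
ls; mkdir -p pics
python3 - <<'E'
from bench import arm,get_image,models
import cv2
s=arm.read_state();print({k:s[k] for k in('clock','position','ee_rot','contact_force','gripper_width')})
for n in('side','top'):
    g=get_image(n);cv2.imwrite(f'pics/{n}0.png',g['img'][:,:,::-1]);print(n,g['K'],g['k1'],g['rvec'],g['tvec'])
    for q in('channel','cover','cover_fin','red_valve','grey_valve'):
        for d in models.cut_out(n,q)[:3]:print(q,d['conf'],d['extent'])
E
```

```text
pics
{'clock': 0.0, 'position': array([243.02243663, 575.16324646, 230.2425563 ]), 'ee_rot': array([-0.69288348,  0.14124324,  0.69313668,  0.13972964]), 'contact_force': array([ 0.12357669, -0.12691701,  0.00811177]), 'gripper_width': 85.44732581662782}
side [[392.31249839   0.         280.38678427]
 [  0.         392.31249839 213.42390901]
 [  0.           0.           1.        ]] -0.03911985751227324 [ 2.10031746 -0.12541061  0.03563386] [-587.28464989  145.92453982  962.88938243]
channel 0.73 [240.5, 171.5, 334.4, 318.6]
channel 0.17 [272.5, 324.0, 340.5, 369.9]
cover 0.57 [248.8, 197.1, 312.4, 254.6]
cover 0.19 [320.5, 217.0, 337.1, 242.8]
cover_fin 0.86 [246.6, 194.6, 311.3, 255.1]
cover_fin 0.36 [301.0, 155.4, 317.9, 211.3]
red_valve 0.73 [233.0, 214.4, 305.4, 235.3]
grey_valve 0.58 [123.2, 346.5, 236.5, 377.4]
grey_valve 0.56 [239.0, 238.4, 316.4, 257.7]
top [[422.96408101   0.         281.08712976]
 [  0.         422.96408101 208.03478278]
 [  0.           0.           1.        ]] -0.03964016160463305 [ 2.21249493 -2.16409756  0.11608907] [   1.81676427  573.93404382 1048.02424101]
channel 0.94 [145.2, 164.5, 378.8, 236.0]
cover 0.67 [216.0, 175.5, 321.2, 227.3]
cover_fin 0.95 [214.7, 177.2, 322.9, 226.9]
cover_fin 0.64 [277.8, 165.0, 295.3, 241.7]
cover_fin 0.62 [236.8, 269.1, 297.7, 283.2]
red_valve 0.53 [235.8, 167.6, 250.3, 245.3]
grey_valve 0.64 [408.1, 251.9, 431.2, 331.3]
grey_valve 0.54 [277.3, 166.2, 294.9, 242.9]
```

View pics/side0.png

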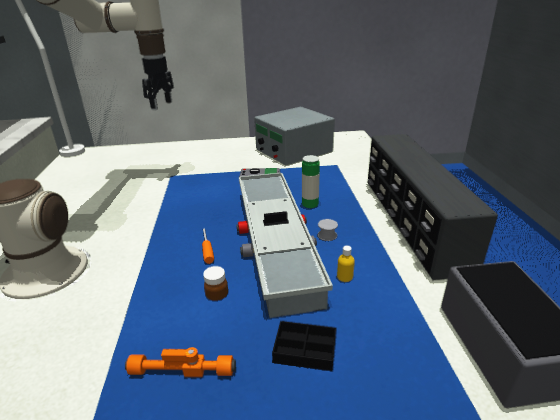

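View pics/top0.png

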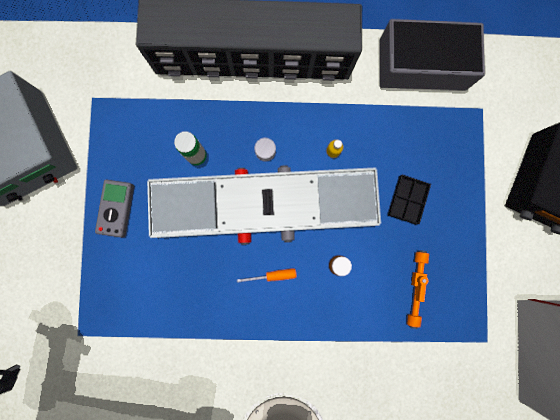

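Run:
```python
import cv2
im=cv2.imread('pics/top0.png')[150:260,130:395];cv2.imwrite('pics/top0z.png',cv2.resize(im,None,fx=3,fy=3,interpolation=cv2.INTER_CUBIC))
```

```text
(no output)
```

View pics/top0z.png

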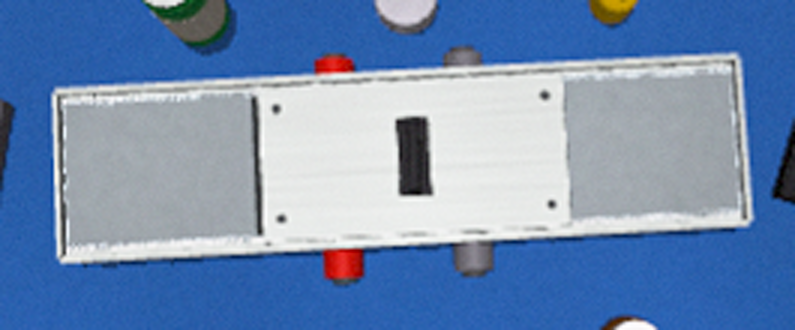

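```bash
cat > h.py <<'E'
import numpy as np,cv2
from scipy.spatial.transform import Rotation as R
def pix2w(g,uv,z):
    uv=np.atleast_2d(np.array(uv,float)); d=np.array([g['k1'],0,0,0,0.])
    n=cv2.undistortPoints(uv[:,None],g['K'],d)[:,0]
    Rm=cv2.Rodrigues(np.array(g['rvec']))[0];t=np.array(g['tvec']).ravel()
    C=-Rm.T@t;r=np.c_[n,np.ones(len(n))]@Rm
    return C+r*((z-C[2])/r[:,2])[:,None]
def w2pix(g,P):
    return cv2.projectPoints(np.array(P,float).reshape(-1,1,3),np.array(g['rvec']),np.array(g['tvec']),g['K'],np.array([g['k1'],0,0,0,0.]))[0][:,0]
def draw_ok(g): pass
E
python3 - <<'E'
from h import *
from bench import arm,get_image,models
print('depth',arm.grip_depth)
g=get_image('top')
f=lambda p:np.array(p,float)/3+[130,150]
z=pix2w(g,f([(55,90),(737,57),(748,225),(62,262)]),67);print(z.round(1))
print('lens',[np.linalg.norm(z[i]-z[(i+1)%4]).round(1) for i in range(4)])
c=z.mean(0);d=(z[0]+z[3]-z[1]-z[2])/2;yaw=np.arctan2(-d[0],d[1]);print('centre',c,'yaw of long axis',np.degrees(yaw))
fin=pix2w(g,f([(396,120),(426,117),(432,193),(402,196)]),90);print('fin',fin.round(1),fin.mean(0))
gs=get_image('side')
for n,p,zz in(('can',(187,140),155),('red low',(245,238),17),('red hi',(241,171),17),('grey low',(288,237),17),('grey hi',(284,169),17),('reel',(265,149),38),('jar',(340,266),60)):print(n,pix2w(g,p,zz).round(0))
s=arm.read_state();print(R.from_quat(s['ee_rot']).as_matrix().round(3))
# check with side
p=pix2w(gs,[(275,218)],90);print('side fin',p)
fw=fin.mean(0)
print('fin proj side',w2pix(gs,fw))
img=gs['img'][:,:,::-1].copy()
for q in w2pix(gs,np.vstack([z,fin])):cv2.circle(img,tuple(int(round(v)) for v in q),1,(0,0,255),-1)
cv2.imwrite('pics/sidechk.png',cv2.resize(img[150:330,200:370],None,fx=3.3,fy=3.3))
E
```

```text
depth 18.700000000000003
[[ 631.3  340.7   67. ]
 [ 672.3 -216.2   67. ]
 [ 534.1 -225.5   67. ]
 [ 492.   328.5   67. ]]
lens [np.float64(558.5), np.float64(138.5), np.float64(555.6), np.float64(139.9)]
centre [582.3905265   56.85933642  67.        ] yaw of long axis 4.278589712598855
fin [[610.3  62.3  90. ]
 [613.2  38.5  90. ]
 [552.8  32.4  90. ]
 [549.8  56.1  90. ]] [581.53309979  47.31583949  90.        ]
can [[711. 232. 155.]]
red low [[496. 104.  17.]]
red hi [[667. 119.  17.]]
grey low [[501.  -5.  17.]]
grey hi [[675.   9.  17.]]
reel [[722.  59.  38.]]
jar [[ 433. -131.   60.]]
[[-0.    -0.389 -0.921]
 [ 0.    -0.921  0.389]
 [-1.    -0.     0.   ]]
side fin [[582.20066685  26.24812041  90.        ]]
fin proj side [[273.97700054 213.78801642]]
```

View pics/sidechk.png

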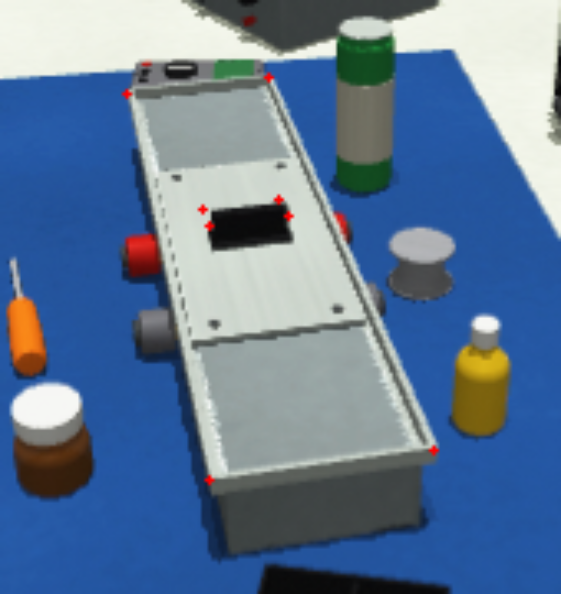

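Run:
```python
from h import *
from bench import arm,get_image
g=get_image('top');gs=get_image('side')
f=lambda p:np.array(p,float)/3+[130,150]
print(pix2w(g,f([(259,94),(262,234),(562,74),(568,222)]),63).round(1))
print('foot',pix2w(g,f([(396,120),(426,117),(432,193),(402,196)]),66).mean(0))
# pose: yaw a, centre c ; draw model in both views
a=np.radians(4.28)
def W(p): # channel-ish frame, y' along channel (+y world), 
    p=np.array(p,float);x=np.array([np.cos(a),np.sin(a),0]);y=np.array([-np.sin(a),np.cos(a),0])
    return np.array([582.4,56.9,0])+p[:,:1]*x+p[:,1:2]*y+p[:,2:]*[0,0,1]
import itertools
for name,gg,(r0,r1,c0,c1),k in(('t',g,(150,260,130,395),3),('s',gs,(150,330,200,370),3.3)):
    img=cv2.resize(gg['img'][:,:,::-1][r0:r1,c0:c1],None,fx=k,fy=k,interpolation=cv2.INTER_CUBIC)
    for hx,hy,zz,col in((71,282,67,(0,0,255)),(63,125,63,(0,255,0)),(30,5,90,(0,255,255)),(30,13,66,(255,0,255))):
        P=(w2pix(gg,W([(sx*hx,sy*hy,zz) for sx,sy in((1,1),(1,-1),(-1,-1),(-1,1))]))-[c0,r0]+.5)*k
        cv2.polylines(img,[P.astype(int)],True,col,1)
    cv2.imwrite(f'pics/ov_{name}.png',img)
```

```text
[[632.4 175.4  63. ]
 [518.3 169.   63. ]
 [655.1 -72.3  63. ]
 [533.5 -78.9  63. ]]
foot [583.89186165  47.57326956  66.        ]
```

View pics/ov_t.png

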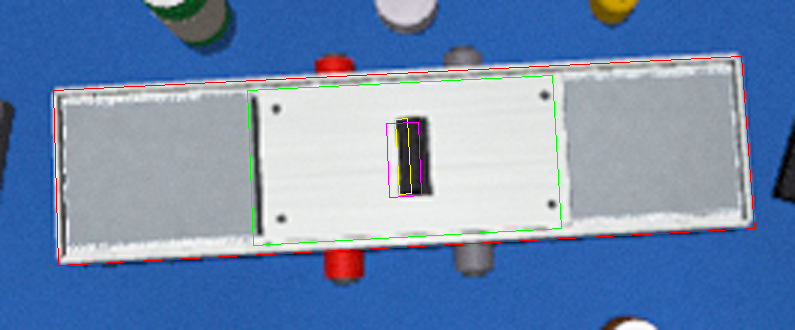

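View pics/ov_s.png

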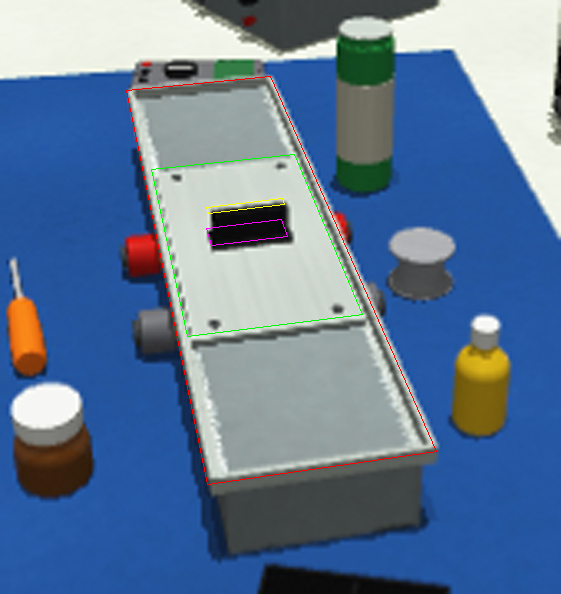

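Emit:
arm_command([
  {"dy": 0.025,"dz": -0.04,"wx": -3,"gripper": 1},
  {"dy": 0.05,"dz": -0.08,"wx": -6,"gripper": 1},
  {"dy": 0.075,"dz": -0.12,"wx": -9,"gripper": 1},
  {"dy": 0.1,"dz": -0.16,"wx": -12,"gripper": 1},
  {"dy": 0.125,"dz": -0.2,"wx": -15,"gripper": 1},
  {"dy": 0.15,"dz": -0.24,"wx": -18,"gripper": 1},
  {"dy": 0.175,"dz": -0.28,"wx": -21,"gripper": 1},
  {"dy": 0.2,"dz": -0.32,"wx": -24,"gripper": 1},
])

```text
validation failed for argument at $.ro...
```

```bash
cat >> h.py <<'E'
A=np.radians(4.28);CC=np.array([582.4,56.9,0])
EX=np.array([np.cos(A),np.sin(A),0]);EY=np.array([-np.sin(A),np.cos(A),0])
def go(s,tx,ty,tz):
    "target in channel' frame -> tool shifts mm, and wx to align tool y to -y'"
    P=CC+tx*EX+ty*EY+[0,0,tz]
    M=R.from_quat(s['ee_rot']).as_matrix()
    d=M.T@(P-s['position'])
    e=M.T@(-EY);wx=np.degrees(np.arctan2(e[2],e[1]))
    p=s['position']-CC
    print('t',s['clock'],'now x\',y\',z',(p@EX).round(1),(p@EY).round(1),p[2].round(1),'shift',d.round(1),'wx',wx.round(1),'tilt',np.round(M[:,0],3),'F',s['contact_force'].round(1),'w',round(s['gripper_width'],1))
E
python3 - <<'E'
from h import *
from bench import arm
go(arm.read_state(),0,42,130)
E
```

```text
t 0.8 now x',y',z -299.5 542.7 231.3 shift [ 101.3  308.5 -495.2] wx -27.2 tilt [ 0.  0. -1.] F [ 0.4 -0.1  0.7] w 85.6
```

Emit:
arm_command([
  {"dx": 0.0,"dy": 0.025,"dz": -0.04,"wx": -3.0,"wy": 0.0,"wz": 0.0,"gripper": 1.0},
  {"dx": 0.0,"dy": 0.05,"dz": -0.08,"wx": -6.0,"wy": 0.0,"wz": 0.0,"gripper": 1.0},
  {"dx": 0.0,"dy": 0.075,"dz": -0.12,"wx": -9.0,"wy": 0.0,"wz": 0.0,"gripper": 1.0},
  {"dx": 0.0,"dy": 0.1,"dz": -0.16,"wx": -12.0,"wy": 0.0,"wz": 0.0,"gripper": 1.0},
  {"dx": 0.0,"dy": 0.125,"dz": -0.2,"wx": -15.0,"wy": 0.0,"wz": 0.0,"gripper": 1.0},
  {"dx": 0.0,"dy": 0.15,"dz": -0.24,"wx": -18.0,"wy": 0.0,"wz": 0.0,"gripper": 1.0},
  {"dx": 0.0,"dy": 0.175,"dz": -0.28,"wx": -21.0,"wy": 0.0,"wz": 0.0,"gripper": 1.0},
  {"dx": 0.0,"dy": 0.2,"dz": -0.32,"wx": -24.0,"wy": 0.0,"wz": 0.0,"gripper": 1.0},
])

```text
clock: 1.6
position: [461.0, 265.3, 231.7]
ee_rot: [0.707, 0.008, -0.707, 0.007]
contact_force: [0.4, 0.6, 0.9]
gripper_width: -0.4
```

Run:
```python
from h import *
from bench import arm
go(arm.read_state(),0,42,130)
```

```text
t 1.6 now x',y',z -105.5 216.9 231.7 shift [ 101.7  169.1 -114.6] wx -3.0 tilt [ 0.001  0.001 -1.   ] F [0.4 0.6 0.9] w -0.4
```

Emit:
arm_command([
  {"dx": 0.0,"dy": 0.034,"dz": -0.023,"wx": -1.0,"wy": 0.0,"wz": 0.0,"gripper": 1.0},
  {"dx": 0.015,"dy": 0.068,"dz": -0.046,"wx": -2.0,"wy": 0.0,"wz": 0.0,"gripper": 1.0},
  {"dx": 0.035,"dy": 0.102,"dz": -0.069,"wx": -3.0,"wy": 0.0,"wz": 0.0,"gripper": 1.0},
  {"dx": 0.06,"dy": 0.134,"dz": -0.09,"wx": -3.0,"wy": 0.0,"wz": 0.0,"gripper": 1.0},
  {"dx": 0.085,"dy": 0.16,"dz": -0.11,"wx": -3.0,"wy": 0.0,"wz": 0.0,"gripper": 1.0},
  {"dx": 0.1,"dy": 0.168,"dz": -0.115,"wx": -3.0,"wy": 0.0,"wz": 0.0,"gripper": 1.0},
  {"dx": 0.1,"dy": 0.168,"dz": -0.115,"wx": -3.0,"wy": 0.0,"wz": 0.0,"gripper": 1.0},
  {"dx": 0.1,"dy": 0.168,"dz": -0.115,"wx": -3.0,"wy": 0.0,"wz": 0.0,"gripper": 1.0},
])

```text
clock: 2.4
position: [579.7, 100.4, 132.2]
ee_rot: [0.707, 0.027, -0.706, 0.026]
contact_force: [0.1, -0.3, 0.0]
gripper_width: 0.0
```

Run:
```python
from h import *
from bench import arm,get_image
go(arm.read_state(),0,42,75)
g=get_image('wrist');cv2.imwrite('pics/w1.png',g['img'][:,:,::-1])
M=np.linalg.inv(g['T_tool_cam']);print(g['T_tool_cam'].round(2))
g=get_image('side');cv2.imwrite('pics/s1.png',cv2.resize(g['img'][100:340,170:400,::-1],None,fx=2.4,fy=2.4))
```

```text
t 2.4 now x',y',z 0.6 43.6 132.2 shift [57.2  1.6  0.6] wx -0.0 tilt [ 0.001  0.001 -1.   ] F [ 0.1 -0.3  0. ] w 0.0
[[   0.     -0.33    0.95 -142.19]
 [   1.      0.     -0.      1.04]
 [   0.      0.95    0.33  -84.39]
 [   0.      0.      0.      1.  ]]
```

View pics/w1.png

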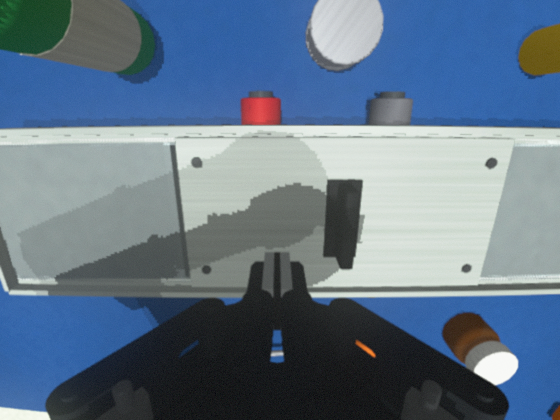

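View pics/s1.png

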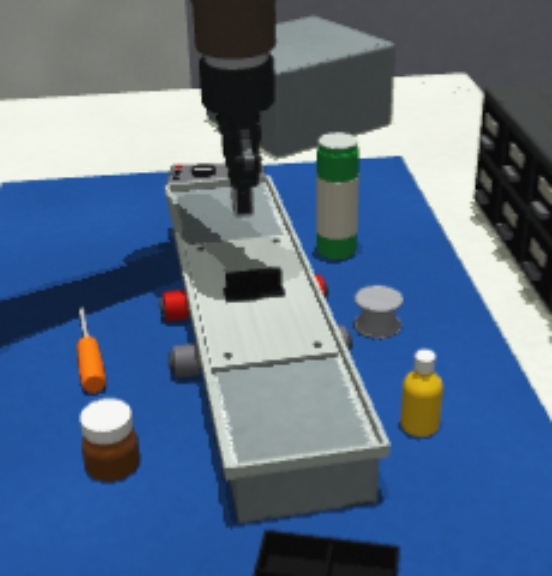

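Emit:
arm_command([
  {"dx": 0.025,"dy": 0.0,"dz": 0.0,"wx": 0.0,"wy": 0.0,"wz": 0.0,"gripper": 1.0},
  {"dx": 0.045,"dy": 0.0,"dz": 0.0,"wx": 0.0,"wy": 0.0,"wz": 0.0,"gripper": 1.0},
  {"dx": 0.056,"dy": 0.0,"dz": 0.0,"wx": 0.0,"wy": 0.0,"wz": 0.0,"gripper": 1.0},
  {"dx": 0.056,"dy": 0.01,"dz": 0.0,"wx": 0.0,"wy": 0.0,"wz": 0.0,"gripper": 1.0},
  {"dx": 0.056,"dy": 0.02,"dz": 0.0,"wx": 0.0,"wy": 0.0,"wz": 0.0,"gripper": 1.0},
  {"dx": 0.056,"dy": 0.03,"dz": 0.0,"wx": 0.0,"wy": 0.0,"wz": 0.0,"gripper": 1.0},
  {"dx": 0.056,"dy": 0.04,"dz": 0.0,"wx": 0.0,"wy": 0.0,"wz": 0.0,"gripper": 1.0},
  {"dx": 0.056,"dy": 0.05,"dz": 0.0,"wx": 0.0,"wy": 0.0,"wz": 0.0,"gripper": 1.0},
])

```text
clock: 3.3
position: [584.8, 51.0, 78.4]
ee_rot: [0.709, 0.028, -0.705, 0.026]
contact_force: [-0.8, 2.7, 2.2]
gripper_width: -0.0
```

Run:
```python
from h import *
from bench import arm,get_image
go(arm.read_state(),0,-131,75)
g=get_image('wrist');cv2.imwrite('pics/w2.png',g['img'][:,:,::-1])
```

```text
t 3.3 now x',y',z 2.0 -6.1 78.4 shift [  3.1 124.9   2.1] wx 0.1 tilt [ 0.006  0.003 -1.   ] F [-0.8  2.7  2.2] w -0.0
```

View pics/w2.png

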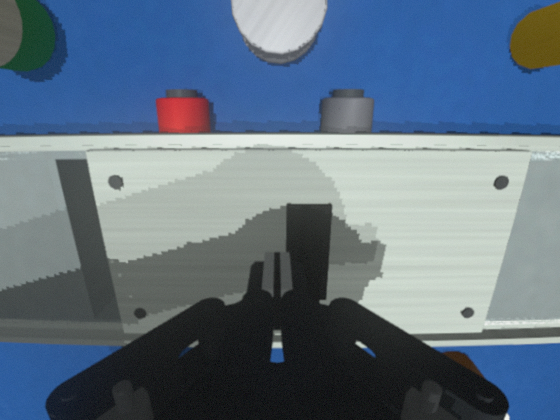

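Emit:
arm_command([
  {"dx": 0.001,"dy": 0.014,"dz": 0.0,"wx": 0.0,"wy": 0.0,"wz": 0.0,"gripper": 1.0},
  {"dx": 0.001,"dy": 0.028,"dz": 0.0,"wx": 0.0,"wy": 0.0,"wz": 0.0,"gripper": 1.0},
  {"dx": 0.001,"dy": 0.042,"dz": 0.0,"wx": 0.0,"wy": 0.0,"wz": 0.0,"gripper": 1.0},
  {"dx": 0.001,"dy": 0.056,"dz": 0.0,"wx": 0.0,"wy": 0.0,"wz": 0.0,"gripper": 1.0},
  {"dx": 0.001,"dy": 0.07,"dz": 0.0,"wx": 0.0,"wy": 0.0,"wz": 0.0,"gripper": 1.0},
  {"dx": 0.001,"dy": 0.084,"dz": 0.001,"wx": 0.0,"wy": 0.0,"wz": 0.0,"gripper": 1.0},
  {"dx": 0.001,"dy": 0.098,"dz": 0.001,"wx": 0.0,"wy": 0.0,"wz": 0.0,"gripper": 1.0},
  {"dx": 0.001,"dy": 0.11,"dz": 0.001,"wx": 0.0,"wy": 0.0,"wz": 0.0,"gripper": 1.0},
])

```text
clock: 4.15
position: [592.1, -61.4, 76.9]
ee_rot: [0.709, 0.027, -0.705, 0.026]
contact_force: [1.7, 3.2, 0.6]
gripper_width: 0.4
```

Run:
```python
from h import *
from bench import arm,get_image
go(arm.read_state(),0,-131,75)
g=get_image('wrist');cv2.imwrite('pics/w3.png',g['img'][:,:,::-1])
g=get_image('top');cv2.imwrite('pics/t3.png',cv2.resize(g['img'][140:270,130:395,::-1],None,fx=3,fy=3))
```

```text
t 4.15 now x',y',z 0.8 -118.7 76.9 shift [ 1.9 12.3  0.8] wx -0.0 tilt [ 0.005  0.002 -1.   ] F [1.7 3.2 0.6] w 0.4
```

View pics/w3.png

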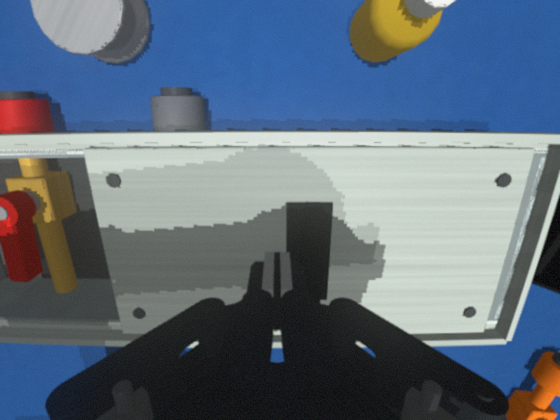

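View pics/t3.png

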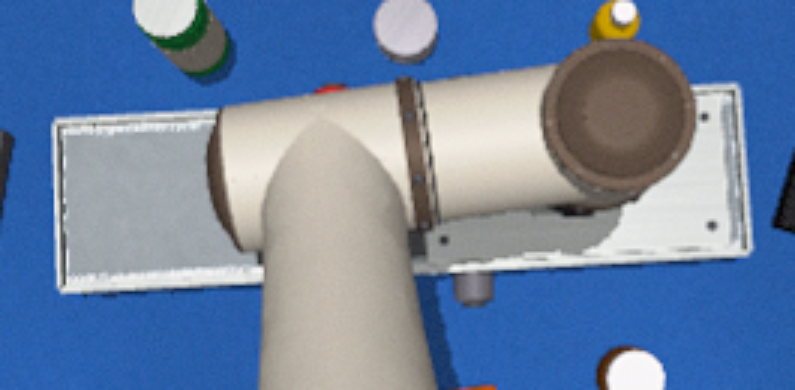

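Emit:
arm_command([
  {"dx": 0.001,"dy": 0.003,"dz": 0.0,"wx": 0.0,"wy": 0.0,"wz": 0.0,"gripper": 1.0},
  {"dx": 0.001,"dy": 0.006,"dz": 0.0,"wx": 0.0,"wy": 0.0,"wz": 0.0,"gripper": 1.0},
  {"dx": 0.001,"dy": 0.009,"dz": 0.0,"wx": 0.0,"wy": 0.0,"wz": 0.0,"gripper": 1.0},
  {"dx": 0.001,"dy": 0.012,"dz": 0.0,"wx": 0.0,"wy": 0.0,"wz": 0.0,"gripper": 1.0},
  {"dx": 0.001,"dy": 0.014,"dz": 0.0,"wx": 0.0,"wy": 0.0,"wz": 0.0,"gripper": 1.0},
  {"dx": 0.001,"dy": 0.016,"dz": 0.0,"wx": 0.0,"wy": 0.0,"wz": 0.0,"gripper": 1.0},
  {"dx": 0.001,"dy": 0.018,"dz": 0.0,"wx": 0.0,"wy": 0.0,"wz": 0.0,"gripper": 1.0},
  {"dx": 0.001,"dy": 0.019,"dz": 0.0,"wx": 0.0,"wy": 0.0,"wz": 0.0,"gripper": 1.0},
])

```text
clock: 5.05
position: [590.7, -73.8, 74.7]
ee_rot: [0.707, 0.029, -0.706, 0.022]
contact_force: [-7.3, 34.2, 5.1]
gripper_width: -0.0
```

Run:
```python
from h import *
from bench import arm,get_image
go(arm.read_state(),0,-131,75)
```

```text
t 5.05 now x',y',z -1.5 -130.9 74.7 shift [-0.3  0.1 -1.5] wx -0.2 tilt [ 0.    0.01 -1.  ] F [-7.3 34.2  5.1] w -0.0
```

Emit:
arm_command([
  {"dx": 0.0,"dy": -0.015,"dz": 0.0,"wx": 0.0,"wy": 0.0,"wz": 0.0,"gripper": 1.0},
  {"dx": 0.0,"dy": -0.03,"dz": 0.0,"wx": 0.0,"wy": 0.0,"wz": 0.0,"gripper": 1.0},
  {"dx": -0.03,"dy": -0.04,"dz": 0.0,"wx": 0.0,"wy": 0.0,"wz": 0.0,"gripper": 1.0},
  {"dx": -0.07,"dy": -0.06,"dz": 0.0,"wx": 0.0,"wy": 0.0,"wz": 0.0,"gripper": 1.0},
  {"dx": -0.08,"dy": -0.095,"dz": 0.0,"wx": 0.0,"wy": 0.0,"wz": 0.0,"gripper": 1.0},
  {"dx": -0.08,"dy": -0.13,"dz": 0.0,"wx": 0.0,"wy": 0.0,"wz": 0.0,"gripper": 1.0},
  {"dx": -0.08,"dy": -0.15,"dz": 0.0,"wx": 0.0,"wy": 0.0,"wz": 0.0,"gripper": 1.0},
  {"dx": -0.08,"dy": -0.15,"dz": 0.0,"wx": 0.0,"wy": 0.0,"wz": 0.0,"gripper": 1.0},
])

```text
clock: 5.85
position: [579.8, 76.8, 156.5]
ee_rot: [0.707, 0.03, -0.706, 0.023]
contact_force: [0.2, 0.2, 0.2]
gripper_width: 0.2
```

```bash
cat >> h.py <<'E'
def wristcam(g,s):
    T=np.eye(4);T[:3,:3]=R.from_quat(s['ee_rot']).as_matrix();T[:3,3]=s['position']
    V=np.linalg.inv(T@np.array(g['T_tool_cam']))
    g['rvec']=cv2.Rodrigues(V[:3,:3])[0].ravel();g['tvec']=V[:3,3];return g
def ch(P): P=np.atleast_2d(P)-CC;return np.c_[P@EX,P@EY,P[:,2]].round(1)
E
python3 - <<'E'
from h import *
from bench import arm,get_image,models
import pickle
s=arm.read_state();go(s,0,20,150)
g=wristcam(get_image('wrist'),s);pickle.dump(g,open('w4.pkl','wb'));cv2.imwrite('pics/w4.png',g['img'][:,:,::-1])
for q in('red_handle','grey_handle','cover_fin'):
  for d in models.cut_out('wrist',q)[:2]:print(q,d['conf'],d['extent'])
E
```

```text
t 5.85 now x',y',z -1.1 20.0 156.5 shift [ 6.5  0.1 -1.1] wx 0.0 tilt [ 0.001  0.01  -1.   ] F [0.2 0.2 0.2] w 0.2
red_handle 0.56 [219.4, 164.5, 249.9, 236.8]
grey_handle 0.34 [324.1, 129.4, 560.0, 270.3]
cover_fin 0.65 [322.4, 130.5, 557.4, 269.3]
```

View pics/w4.png

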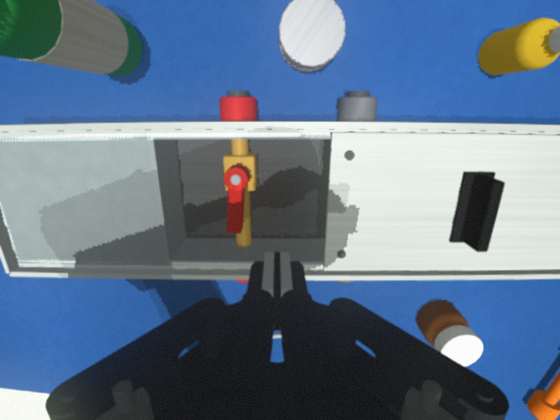

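Run:
```python
from h import *
import pickle
g=pickle.load(open('w4.pkl','rb'))
print('pivot',ch(pix2w(g,(236,180),55)),'tip',ch(pix2w(g,[(227,231),(242,231)],53)))
print('cover edge',ch(pix2w(g,[(331,137),(330,262)],63)),'fin',ch(pix2w(g,[(463,172),(492,176),(479,250),(452,240)],90)))
print('pipe end',ch(pix2w(g,[(239,150),(244,242)],26)),'opening edge far',ch(pix2w(g,[(155,138),(170,265)],56)))
im=g['img'][120:280,140:350,::-1];cv2.imwrite('pics/w4z.png',cv2.resize(im,None,fx=3.7,fy=3.7,interpolation=cv2.INTER_CUBIC))
```

```text
pivot [[24.3 55.5 55. ]] tip [[-24.7  66.4  53. ]
 [-24.6  52.5  53. ]]
cover edge [[ 61.6 -23.   63. ]
 [-50.9 -28.9  63. ]] fin [[  39.6 -117.8   90. ]
 [  36.8 -140.6   90. ]
 [ -24.6 -144.8   90. ]
 [ -15.6 -120.4   90. ]]
pipe end [[ 46.1  56.   26. ]
 [-48.9  54.7  26. ]] opening edge far [[ 60.2 121.4  56. ]
 [-59.4 123.1  56. ]]
```

View pics/w4z.png

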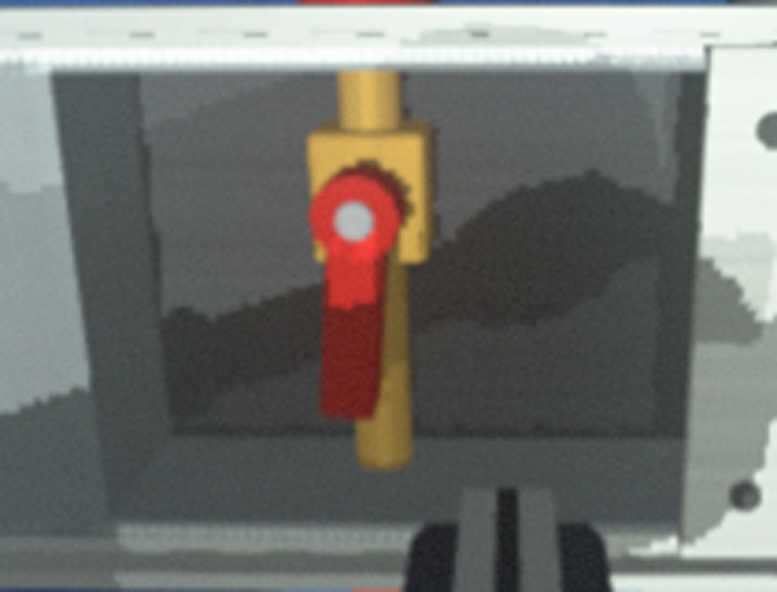

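Emit:
arm_command([
  {"dx": 0.0,"dy": 0.004,"dz": 0.015,"wx": 0.0,"wy": 0.0,"wz": 0.0,"gripper": 1.0},
  {"dx": 0.03,"dy": 0.004,"dz": 0.015,"wx": 0.0,"wy": 0.0,"wz": 0.0,"gripper": 1.0},
  {"dx": 0.06,"dy": 0.004,"dz": 0.015,"wx": 0.0,"wy": 0.0,"wz": 0.0,"gripper": 1.0},
  {"dx": 0.085,"dy": 0.004,"dz": 0.015,"wx": 0.0,"wy": 0.0,"wz": 0.0,"gripper": 1.0},
  {"dx": 0.1,"dy": 0.004,"dz": 0.015,"wx": 0.0,"wy": 0.0,"wz": 0.0,"gripper": 1.0},
  {"dx": 0.11,"dy": 0.004,"dz": 0.015,"wx": 0.0,"wy": 0.0,"wz": 0.0,"gripper": 1.0},
  {"dx": 0.114,"dy": 0.004,"dz": 0.015,"wx": 0.0,"wy": 0.0,"wz": 0.0,"gripper": 1.0},
  {"dx": 0.114,"dy": 0.004,"dz": 0.015,"wx": 0.0,"wy": 0.0,"wz": 0.0,"gripper": 1.0},
])

```text
clock: 6.85
position: [565.2, 69.5, 41.9]
ee_rot: [-0.707, -0.028, 0.707, -0.022]
contact_force: [0.8, -0.3, 0.6]
gripper_width: 0.1
```

Run:
```python
from h import *
from bench import arm,get_image
s=arm.read_state()
go(s,-16,34,42);go(s,-23,54,42);go(s,-16,78,42);go(s,6,93,42)
g=get_image('wrist');cv2.imwrite('pics/w5.png',g['img'][:,:,::-1])
```

```text
t 6.85 now x',y',z -16.2 13.9 41.9 shift [  0.1 -20.1  -0.1] wx -0.2 tilt [-0.001  0.009 -1.   ] F [ 0.8 -0.3  0.6] w 0.1
t 6.85 now x',y',z -16.2 13.9 41.9 shift [  0.3 -40.1   6.9] wx -0.2 tilt [-0.001  0.009 -1.   ] F [ 0.8 -0.3  0.6] w 0.1
t 6.85 now x',y',z -16.2 13.9 41.9 shift [  0.5 -64.1   0.1] wx -0.2 tilt [-0.001  0.009 -1.   ] F [ 0.8 -0.3  0.6] w 0.1
t 6.85 now x',y',z -16.2 13.9 41.9 shift [  0.6 -79.2 -21.9] wx -0.2 tilt [-0.001  0.009 -1.   ] F [ 0.8 -0.3  0.6] w 0.1
```

View pics/w5.png

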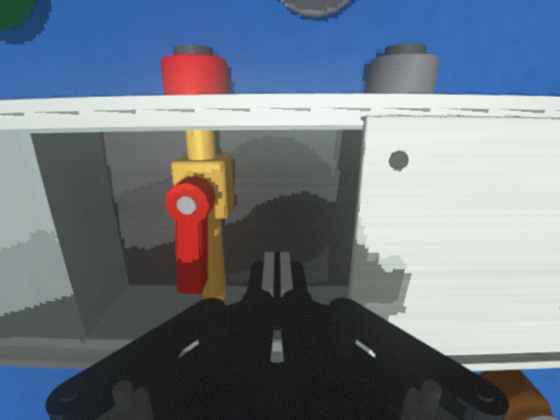

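The fingers are in the opening, right of the red handle (tip near (190,290)), clear of the cover edge at column 360. Now the first half of the sweep.

Emit:
arm_command([
  {"dx": 0.0,"dy": -0.012,"dz": 0.001,"wx": 0.0,"wy": 0.0,"wz": 0.0,"gripper": 1.0},
  {"dx": 0.0,"dy": -0.02,"dz": 0.002,"wx": 0.0,"wy": 0.0,"wz": 0.0,"gripper": 1.0},
  {"dx": 0.0,"dy": -0.027,"dz": 0.004,"wx": 0.0,"wy": 0.0,"wz": 0.0,"gripper": 1.0},
  {"dx": 0.0,"dy": -0.034,"dz": 0.006,"wx": 0.0,"wy": 0.0,"wz": 0.0,"gripper": 1.0},
  {"dx": 0.0,"dy": -0.04,"dz": 0.007,"wx": 0.0,"wy": 0.0,"wz": 0.0,"gripper": 1.0},
  {"dx": 0.0,"dy": -0.046,"dz": 0.006,"wx": 0.0,"wy": 0.0,"wz": 0.0,"gripper": 1.0},
  {"dx": 0.0,"dy": -0.052,"dz": 0.005,"wx": 0.0,"wy": 0.0,"wz": 0.0,"gripper": 1.0},
  {"dx": 0.0,"dy": -0.058,"dz": 0.003,"wx": 0.0,"wy": 0.0,"wz": 0.0,"gripper": 1.0},
])

```text
clock: 7.7
position: [557.8, 127.5, 42.8]
ee_rot: [-0.706, -0.028, 0.707, -0.022]
contact_force: [-0.1, -2.9, 1.4]
gripper_width: 0.1
```

Run:
```python
from h import *
from bench import arm,get_image
s=arm.read_state()
go(s,-16,78,42);go(s,6,93,42)
g=get_image('wrist');cv2.imwrite('pics/w6.png',g['img'][:,:,::-1])
```

```text
t 7.7 now x',y',z -19.3 72.2 42.8 shift [ 0.8 -5.8 -3.3] wx -0.3 tilt [-0.001  0.009 -1.   ] F [-0.1 -2.9  1.4] w 0.1
t 7.7 now x',y',z -19.3 72.2 42.8 shift [  0.9 -20.9 -25.2] wx -0.3 tilt [-0.001  0.009 -1.   ] F [-0.1 -2.9  1.4] w 0.1
```

View pics/w6.png

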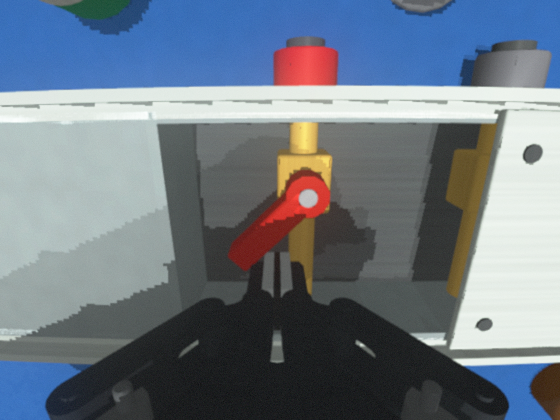

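Emit:
arm_command([
  {"dx": 0.001,"dy": -0.006,"dz": -0.003,"wx": 0.0,"wy": 0.0,"wz": 0.0,"gripper": 1.0},
  {"dx": 0.001,"dy": -0.01,"dz": -0.007,"wx": 0.0,"wy": 0.0,"wz": 0.0,"gripper": 1.0},
  {"dx": 0.001,"dy": -0.014,"dz": -0.012,"wx": 0.0,"wy": 0.0,"wz": 0.0,"gripper": 1.0},
  {"dx": 0.001,"dy": -0.017,"dz": -0.016,"wx": 0.0,"wy": 0.0,"wz": 0.0,"gripper": 1.0},
  {"dx": 0.001,"dy": -0.019,"dz": -0.02,"wx": 0.0,"wy": 0.0,"wz": 0.0,"gripper": 1.0},
  {"dx": 0.001,"dy": -0.02,"dz": -0.023,"wx": 0.0,"wy": 0.0,"wz": 0.0,"gripper": 1.0},
  {"dx": 0.001,"dy": -0.02,"dz": -0.026,"wx": 0.0,"wy": 0.0,"wz": 0.0,"gripper": 1.0},
  {"dx": 0.001,"dy": -0.02,"dz": -0.028,"wx": 0.0,"wy": 0.0,"wz": 0.0,"gripper": 1.0},
])

```text
clock: 8.55
position: [581.8, 150.5, 41.3]
ee_rot: [-0.704, -0.028, 0.709, -0.022]
contact_force: [-12.7, 2.9, 6.5]
gripper_width: -0.1
```

Run:
```python
from h import *
from bench import arm,get_image
s=arm.read_state()
go(s,6,93,42)
g=get_image('wrist');cv2.imwrite('pics/w7.png',g['img'][:,:,::-1])
```

```text
t 8.55 now x',y',z 6.4 93.3 41.3 shift [-0.7  0.3  0.4] wx -0.3 tilt [-0.007  0.009 -1.   ] F [-12.7   2.9   6.5] w -0.1
```

View pics/w7.png

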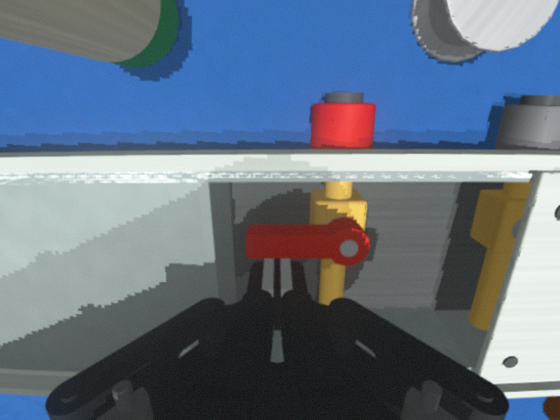

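Emit:
arm_command([
  {"dx": 0.0,"dy": 0.0,"dz": -0.003,"wx": 0.0,"wy": 0.0,"wz": 0.0,"gripper": 1.0},
  {"dx": 0.0,"dy": 0.0,"dz": -0.004,"wx": 0.0,"wy": 0.0,"wz": 0.0,"gripper": 1.0},
  {"dx": 0.0,"dy": 0.0,"dz": 0.008,"wx": 0.0,"wy": 0.0,"wz": 0.0,"gripper": 1.0},
  {"dx": 0.0,"dy": 0.0,"dz": 0.02,"wx": 0.0,"wy": 0.0,"wz": 0.0,"gripper": 1.0},
  {"dx": -0.02,"dy": 0.0,"dz": 0.02,"wx": 0.0,"wy": 0.0,"wz": 0.0,"gripper": 1.0},
  {"dx": -0.06,"dy": 0.0,"dz": 0.02,"wx": 0.0,"wy": 0.0,"wz": 0.0,"gripper": 1.0},
  {"dx": -0.11,"dy": 0.02,"dz": 0.02,"wx": 0.0,"wy": 0.0,"wz": 0.0,"gripper": 1.0},
  {"dx": -0.14,"dy": 0.05,"dz": 0.02,"wx": 0.0,"wy": 0.0,"wz": 0.0,"gripper": 1.0},
])

```text
clock: 9.4
position: [569.6, 100.0, 185.5]
ee_rot: [0.707, 0.03, -0.706, 0.022]
contact_force: [0.9, 0.3, -0.1]
gripper_width: -0.2
```

Run:
```python
from h import *
from bench import arm,get_image
s=arm.read_state()
go(s,6,93,42)
g=wristcam(get_image('wrist'),s);cv2.imwrite('pics/w8.png',g['img'][:,:,::-1])
import pickle;pickle.dump(g,open('w8.pkl','wb'))
```

```text
t 9.4 now x',y',z -9.6 43.9 185.5 shift [144.1 -47.4 -15.2] wx -0.0 tilt [ 0.002  0.012 -1.   ] F [ 0.9  0.3 -0.1] w -0.2
```

View pics/w8.png

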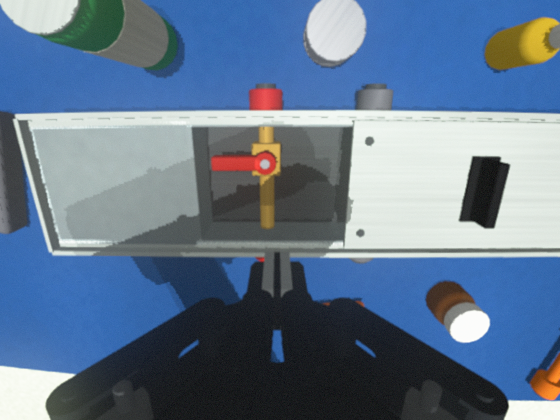

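Run:
```python
from h import *
import pickle
from bench import get_image
g=pickle.load(open('w8.pkl','rb'))
print('pivot',ch(pix2w(g,(264,163),55)),'tip',ch(pix2w(g,[(211,156),(211,169)],53)))
print('cover edge',ch(pix2w(g,[(352,124),(345,245)],63)))
g=get_image('side');cv2.imwrite('pics/s8.png',cv2.resize(g['img'][100:400,100:400,::-1],None,fx=2,fy=2))
```

```text
pivot [[25.5 56.8 55. ]] tip [[ 31.9 107.4  53. ]
 [ 19.3 108.3  53. ]]
cover edge [[ 61.9 -21.9  63. ]
 [-56.2 -24.4  63. ]]
```

View pics/s8.png

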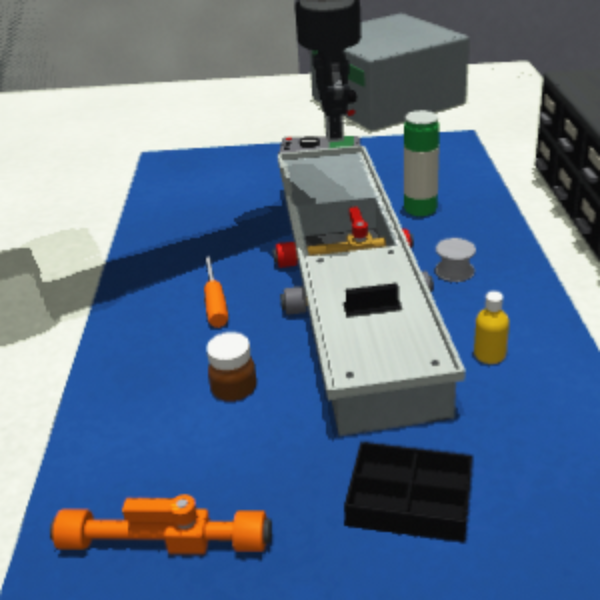

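Run:
```python
from bench import arm
print(arm.read_state()['contact_force']);print(arm.job_done())
```

```text
[ 0.57229118 -0.58392678 -0.04937183]
the job is handed in; nothing more can be done
None
```

The red valve is shut and the job is handed in, at about 9.5 s on the robot's clock. I pushed the cover by its fin with closed fingertips, away from the red-collared side, until it hit its stop. Then I swept the red handle from along the pipe to across it and moved the arm clear.

**Last checks**
- **Cover:** it met the stop with about 34 N. Its near edge measured about 23 mm past the channel centre in the last picture and 26 mm in an earlier one. The expected value is 25 mm, so this agrees within the 2 mm calibration. The last side picture shows it lying flat against the end stop.
- **Red handle:** it met its stop with about 13 N, and I pressed a few millimetres further before backing off. The tip measured about 51 mm from the pivot along the channel's +y, square to the pipe.
- **Bench:** the other things I could see look undisturbed, and the orange look-alike was not touched. After I backed off, the force reading was near zero.

**Not checked:** the grey handle is hidden under the cover, so I could not see it. The fingertips never went near it.

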